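Reload the wok igniter and hold its battery cap home

ROBOT

A 7-joint arm with a two-finger parallel gripper is mounted at the origin on the work surface. World frame = base frame: x ahead of the robot, y to its left, z up, the work surface at z = 0. Lengths are in m, angles in degrees, forces in N, time in s.
With the tool pointing down it reaches from about 0.35 to 0.9 m from the base axis. Payload 7.2 kg.
Tool frame: the origin (TCP) lies midway between the tips of the shut fingers; the grasp point (between the pads) lies 19 mm behind it (grasp_offset is the distance from the TCP to the grasp point, in m); z points along the fingers, y is the line along which they close (so a half turn about z gives the same grasp; the last joint's range is limited). The gripper opens to 88 mm and grips with 3 to 60 N. Pads are 20 mm wide; open, the fingers measure 115 mm over their backs; the gripper's body (75 mm by 178 mm) begins 61 mm behind the grasp point.
Start: joints at [-70.6, 23.554, -0.728, 91.456, 0.321, 64.991, -4.71], TCP at [0.247, 0.574, 0.201] pointing down, gripper open.
Joint ranges: [-169.25, 169.25], [-16.82, 113.86], [-84.01, 82.57], [7.8, 145.47], [-59.2, 239.2], [7.22, 106.19], [-163.78, 163.78]. Speed limits (degrees/s): [136.94, 136.94, 172.46, 172.46, 180, 180, 180].

INTERFACE

Orientations are given as [roll, pitch, yaw] about the fixed x, y, z axes, in that order (R = Rz(yaw) Ry(pitch) Rx(roll)).
In Python, from cell import * gives the robot as it stands. The module is installed in compiled form; this text tells all that it offers.
- The arm moves only by the tool move_arm, never from a script. Its arguments are lists of equal length, an entry for each row: "hand": the closure, from 0 (fully open) to 1 (shut); "delta_pos": the shift along the tool's x, y, z in cm, a list of three; "twist": the turn, a rotation vector about the tool's x, y, z in rad, a list of three. A call has 1 to 8 rows; each row is the pose to reach, as a shift and turn from the pose commanded when the call began, along the tool's axes at that moment; what a row does not reach only later rows make up. A row lasts 1/12 s, in which the tool goes at most 41.7 mm and 7.16 degrees, less where a joint would pass 70% of its speed; a pose out of reach is approached as far as the arm can. A call with a gripper value outside its range is refused whole. The fingers move at their own pace and stop on an object; "squeeze" is the grip in N (left out, the last holds). Time passes only in rows, so rows that repeat a pose let the fingers close. It gives the time, the measured TCP pose, the force, the opening and the grip force at its end, in the units of the state.
- observe(): the state, without advancing time (a new reading comes with each control period).
- snapshot(name): name is "scene" or "top"; returns a dict with "frame" (480x640x3 uint8, red, green, blue), "depth" (480x640 float32, m along the optical axis (not along the pixel's ray), 0 where there is no reading), "fx", "fy", "cx", "cy" (pixels), "k1" (the pictures are not rectified: a ray, as slopes to the right and down, at radius r is drawn at 1 + k1 r^2 times it, then the intrinsics apply), "R" (3x3) and "t" (3): a world point X has camera coordinates R X + t. Camera axes: x right, y down, z forward; pixel columns grow to the right and rows downward; lengths in m; the calibration is good to about 2 mm. A picture is of the moment at which its call begins.
- sign_off(): hands the job in; it is judged then, once.
Trained networks look in a picture, given as the dict that the camera call returned (one of the last four; its "shot" number tells which), for a name from the list of things; names that differ only in an ending like _2 or _b are one class to them, and where a whole thing is asked for, a point or a joint stands for the part that bears it (a point fixed in the world has none). Each returns a list of dicts, best first, with "p" (0 to 1); they miss things now and then, are a little off and sometimes report something else, mostly with a low value. They report only what shows in the picture. A call takes as long as a camera call. They do not tell look-alikes from the thing itself.
- spot_in(picture, name): "at" ([x, y, z] in m, in world coordinates, good to about 4 mm: the middle of the surface that is visible of it).
- trace(picture, name): "region" (480x640 bool, what is visible of it).
The state is a dict: "clock": time; "joint_pos": joint angles; "joint_velocities": joint speeds; "effort": joint torques, N m; "tool_pos": TCP position; "tcp_rot": TCP orientation; "contact_force": force on the tool from outside, world axes, zero at the start; "torque": the same for the moment, N m; "gripper_width": finger opening in m; "grip_force": force on a finger pad.
Only numpy, scipy, OpenCV 4.12 (cv2) and the standard library are available. Lean on these libraries where they do the work, as an engineer would, in place of code of your own. Each camera call takes 0.05 s, during which the arm holds its last target. There are 200 camera calls.

TASK

Load the wok burner's igniter: put the two fat battery cells, one after the other, into the two bores of the battery box, nub up as they stand, one cell to a bore. Then lay the black pressure cap over both cells, square with the box, and press it down against the springs, firmly but without brute force, until it sits fully home on the box rim; finish while still holding it pressed there. Leave the thin cell and everything else on the counter where it is.

Things in the scene. Friction and masses are not known exactly. Their poses are not given: they have to be found in the camera images.
- cell_a: Fat battery cell, an upright dark metal cylinder 33 mm in diameter, 61 mm tall with a 10 mm wide, 1.5 mm high contact nub on top (included in the 61), about 140 g. Stands nub up on the counter. Origin: centre of its underside, z up along its axis.
- cell_b: The second fat cell, identical to cell_a (either cell may go in either bore).
- battery_box: Grey box fixed to the counter, 56 mm (its x) by 112 mm (its y) by 70 mm high, foot flange 72 by 128 by 6 mm. Two upright bores, 36 mm in diameter, centres 26 mm either side of its middle along y. In each a sprung plunger, its top 52 mm below the rim at rest: a cell dropped in stands 9 mm proud. A 20 mm drop onto the plunger is safe. Origin: centre of the underside.
- box_top (a point): Centre of the box's flat top rim, 70 mm above the counter; axes as the box. The hard stop for the cap is this rim.
- bore_left (a point): Centre of the mouth of the bore at the box's +y, at rim height.
- bore_right (a point): Centre of the mouth of the bore at the box's -y, at rim height.
- plunger_left (a joint): Travel of the sprung plunger in bore_left, m, 0 = up at rest, growing as it is pressed down; 0.009 with the cap home on the rim. The spring pushes up with 2.8 N at rest (a cell alone hardly sinks it) and 6 N at 0.009.
- plunger_right (a joint): The same for bore_right.
- cap: Black plastic cap, 120 g, lying right way up: a flat plate 54 mm (its x) by 110 mm (its y), 8 mm thick, with a grip fin on the middle of its top, 14 mm thick (x), 60 mm long (y), rising 32 mm above the plate. Half a turn is the same. Origin: centre of the underside. Pressing it home on two cells takes 10 N, 5 N more holds it firmly; the box must never feel 60 N. Fingertips may bear on the plate.
- small_cell: Bystander: thin battery cell, 24 mm in diameter, 46 mm tall, upright, of the same look as the fat ones. Does not belong in the box. Origin: centre of the underside.
- trivet: Bystander: round cast-iron trivet, 136 mm across, 19 mm high. Origin: centre of the underside.
- dish: Bystander: glazed dipping dish, 84 mm across, 26 mm high. Origin: centre of the underside.
- spatula: Bystander: steel spatula, 300 mm long, lying flat. Its origin is on its underside.
- cruet: Bystander: closed glass cruet, 56 mm across, 150 mm high. Origin: centre of the underside.
- spice_jar: Bystander: closed spice jar, 44 mm across, 60 mm high. Origin: centre of the underside.
- spoon: Bystander: white ceramic spoon, 160 mm long, lying flat. Its origin is on its underside.
Things that resemble listed ones, but are neither listed nor needed, are in the scene too. What is shaped like the cap but yellow is not meant. Leave any blue look-alike of the cell_b alone.

How it is judged:
By the outcome, as a careful person would: the job done as asked, in the order asked, and still so for the second after the job is handed in, while the arm keeps its last pose, push and grip.
It also fails if it takes over 69 s, if anything falls off the work surface, if the arm or the gripper's body presses on something with over 40 N, if the wrist force passes 120 N, or if a joint passes its speed limit or range.

## Working session

There is one attempt and no reset: what is moved stays moved. The work goes in short steps, Python scripts to look and compute and a tool call to move; the robot and the scene stay as the last step left them, time stands still between calls to the robot, and variables do not carry over. Pictures are saved under pics/ and viewed, at most 10 in all, crops included, and the job is handed in when it is done.

Besides the shell and the picture viewer there is one more tool, called after "Emit:" as name(argument=value, ...) on one line, values as JSON. move_arm: Moves the arm, as the interface text tells. Its arguments: {"type":"object","properties":{"hand":{"type":"array"},"delta_pos":{"type":"array"},"twist":{"type":"array"},"squeeze":{"type":"number"}},"required":["hand","delta_pos","twist"]}

```bash
mkdir -p pics; cat > h.py <<'E'
from cell import *
import numpy as np, cv2
def cloud(s):
    v,u=np.mgrid[0:480,0:640]; a=(u-s["cx"])/s["fx"]; b=(v-s["cy"])/s["fy"]
    x,y=a.copy(),b.copy()
    for _ in range(10):
        k=1+s["k1"]*(x*x+y*y); x,y=a/k,b/k
    d=s["depth"]; P=np.stack([x*d,y*d,d],-1)
    W=(P-np.array(s["t"]))@np.array(s["R"]); W[d==0]=np.nan
    return W
def save(s,n): cv2.imwrite("pics/"+n,s["frame"][:,:,::-1])
E
python3 - <<'E'
from h import *
np.set_printoptions(precision=4,suppress=True)
for c in("top","scene"):
    s=snapshot(c); save(s,c+"1.png"); W=cloud(s)
    for n in("cell_a","battery_box","cap","small_cell"):
        for o in spot_in(s,n): print(c,n,round(o["p"],2),np.array(o["at"]))
    np.savez(c+"1.npz",W=W,f=s["frame"])
o=observe(); print(o)
E
```

```text
top cell_a 0.73 [0.5684 0.2302 0.0613]
top cell_a 0.69 [0.4735 0.2078 0.0628]
top cell_a 0.54 [0.3982 0.2003 0.0595]
top battery_box 0.71 [ 0.5098 -0.07    0.0581]
top cap 0.84 [ 0.5122 -0.5002  0.009 ]
top cap 0.67 [ 0.4842 -0.3478  0.0072]
top cap 0.21 [ 0.2376 -0.2189  0.0001]
top small_cell 0.55 [ 0.738 -0.117  0.017]
scene cell_a 0.88 [0.4056 0.2159 0.0461]
scene cell_a 0.87 [0.579  0.237  0.0509]
scene cell_a 0.82 [0.4834 0.22   0.043 ]
scene battery_box 0.61 [ 0.525  -0.0603  0.0461]
scene cap 0.84 [ 0.5243 -0.4975  0.0088]
scene cap 0.58 [ 0.4927 -0.3365  0.0083]
scene small_cell 0.66 [0.4855 0.3502 0.0379]
{'clock': 0.5, 'joint_pos': array([-70.6   ,  23.5599,  -0.7266,  91.4591,   0.321 ,  64.9897,
        -4.7087]), 'joint_velocities': array([ 0.0486,  0.058 ,  0.0234,  0.0518, -0.0723,  0.011 , -0.0555]), 'effort': array([ -0.0018, -58.7248,   0.6401, -29.1163,  -0.0537,   0.0112,
         0.    ]), 'tool_pos': array([0.2473, 0.574 , 0.2013]), 'tcp_rot': array([-179.9934,    0.0011,  156.6931]), 'contact_force': array([ 0.1965, -0.3083, -0.0262]), 'torque': array([-0.0104, -0.0251,  0.021 ]), 'grip_force': 0.0, 'gripper_width': 0.08797611303277524}
```

View pics/top1.png

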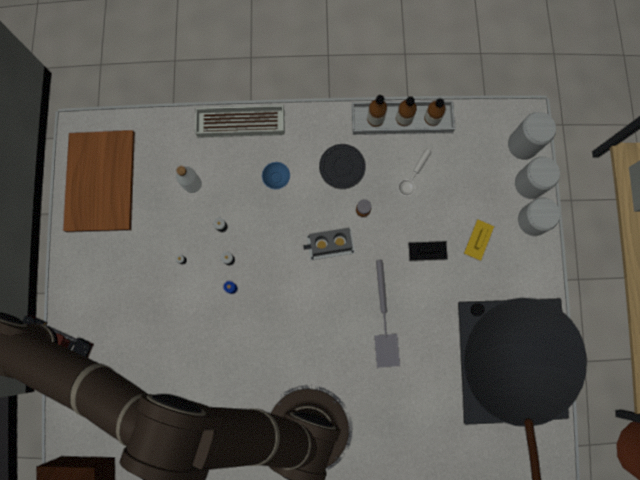

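View pics/scene1.png

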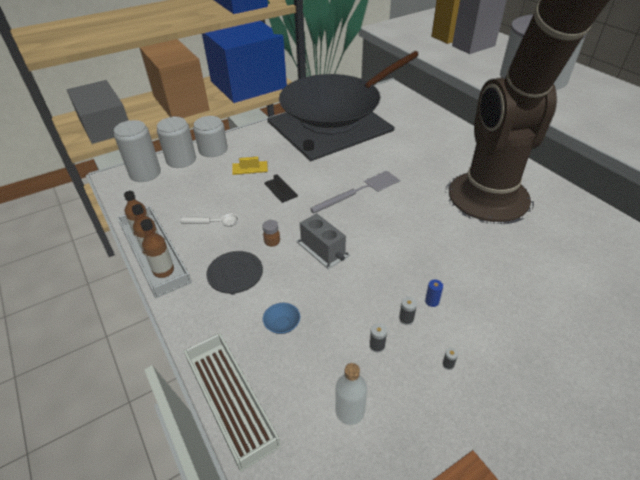

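The top view shows two fat cells at (221,225) and (229,259), the blue look-alike at (230,287) and the thin cell at (182,259). The box is at (330,242), the black cap at (428,250) and the yellow decoy at (480,240). The scene view agrees. Next I'll measure these more precisely.

```bash
cat > m.py <<'E'
from h import *
np.set_printoptions(precision=4,suppress=True)
def rect(P):
    (c,wh,a)=cv2.minAreaRect((P[:,:2]*1000).astype(np.float32)); 
    b=cv2.boxPoints((c,wh,a)); e=[b[1]-b[0],b[2]-b[1]]; l=max(e,key=np.linalg.norm)
    return np.array(c)/1000,np.array(wh),np.degrees(np.arctan2(l[1],l[0]))%180
def fit(W,c,r,z0,z1):
    with np.errstate(invalid='ignore'):
        m=(np.hypot(W[...,0]-c[0],W[...,1]-c[1])<r)&(W[...,2]>z0)&(W[...,2]<z1)
    return W[m]
E
python3 - <<'E'
from m import *
for c in("top","scene"):
    W=np.load(c+"1.npz")["W"]
    print(c,"counter z",np.nanmedian(fit(W,(.45,.05),.04,-.02,.02)[:,2]))
    for n,p in(("A",(.572,.232)),("B",(.478,.212))):
        P=fit(W,p,.035,.052,.08); print(n,len(P),P.mean(0),rect(P))
        P=fit(W,p,.035,.015,.08); print(n,'body',len(P),P.mean(0),rect(P))
    P=fit(W,(.515,-.068),.085,.062,.08); print("box",len(P),P.mean(0),rect(P))
    P=fit(W,(.49,-.342),.075,.004,.06); print("cap",len(P),P.mean(0),rect(P))
    P=fit(W,(.49,-.342),.075,.03,.06); print("fin",len(P),P.mean(0),rect(P))
E
python3 - <<'E'
import cv2
i=cv2.imread("pics/top1.png")
a=cv2.resize(i[205:300,165:460],None,fx=2.7,fy=2.7,interpolation=cv2.INTER_CUBIC)
j=cv2.imread("pics/scene1.png")[170:380,250:470]
b=cv2.resize(j,None,fx=1.5,fy=1.5,interpolation=cv2.INTER_CUBIC)
import numpy as np
o=np.zeros((a.shape[0]+b.shape[0],max(a.shape[1],b.shape[1]),3),np.uint8);o[:a.shape[0],:a.shape[1]]=a;o[a.shape[0]:,:b.shape[1]]=b
cv2.imwrite("pics/crop1.png",o);print(o.shape)
E
```

```text
top counter z 0.00046762542839826125
A 112 [0.572  0.2352 0.0603] (array([0.5726, 0.236 ]), array([30.9484, 31.445 ]), np.float32(132.96918))
A body 152 [0.5697 0.233  0.0538] (array([0.5722, 0.2345]), array([33.0528, 31.4255]), np.float32(8.508406))
B 115 [0.4753 0.2147 0.0606] (array([0.4761, 0.215 ]), array([32.7305, 31.8068]), np.float32(26.827328))
B body 151 [0.4738 0.2124 0.0545] (array([0.4764, 0.2136]), array([34.2779, 34.7316]), np.float32(121.96318))
box 575 [ 0.5137 -0.0748  0.0702] (array([ 0.5143, -0.0752]), array([ 58.5716, 112.1441]), np.float32(97.85567))
cap 919 [ 0.4875 -0.3466  0.0123] (array([ 0.4888, -0.3415]), array([145.0502, 145.8155]), np.float32(143.73233))
fin 113 [ 0.4865 -0.3499  0.0391] (array([ 0.4868, -0.35  ]), array([15.5361, 56.445 ]), np.float32(91.97925))
scene counter z -0.00022504516889059514
A 196 [0.5751 0.2354 0.0589] (array([0.5739, 0.2334]), array([31.8142, 32.2449]), np.float32(168.25922))
A body 373 [0.5784 0.239  0.0471] (array([0.5741, 0.2342]), array([34.0956, 32.6678]), np.float32(67.05897))
B 176 [0.4795 0.2146 0.0588] (array([0.4784, 0.2133]), array([32.2751, 31.4292]), np.float32(39.990635))
B body 341 [0.483  0.2177 0.0467] (array([0.4783, 0.2134]), array([33.969 , 32.2551]), np.float32(29.886574))
box 616 [ 0.5164 -0.0726  0.0688] (array([ 0.5149, -0.0757]), array([ 59.8132, 116.0364]), np.float32(97.568565))
cap 448 [ 0.4934 -0.3428  0.0149] (array([ 0.4987, -0.3437]), array([ 99.7377, 129.3828]), np.float32(101.681816))
fin 88 [ 0.4907 -0.3477  0.0374] (array([ 0.4897, -0.3503]), array([14.0952, 61.3818]), np.float32(92.781395))
(571, 796, 3)
```

View pics/crop1.png

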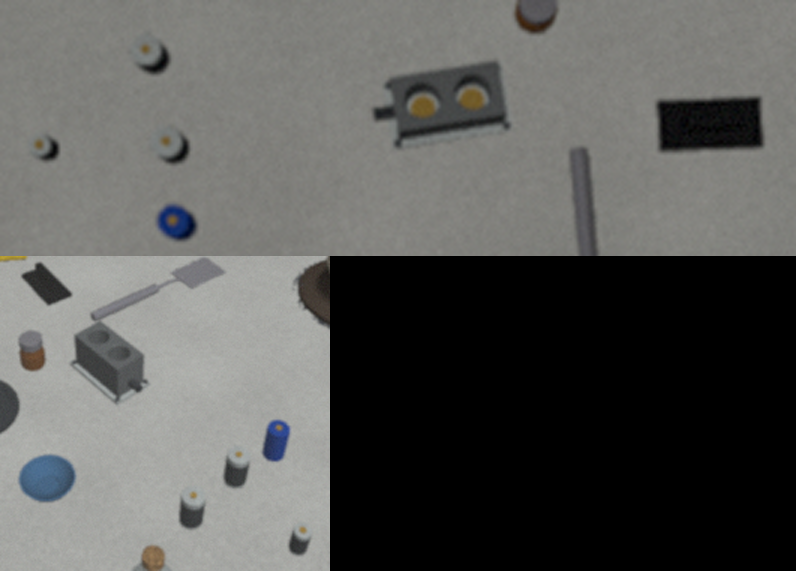

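Emit:
move_arm(hand=[0.3,0.3,0.3,0.3,0.3,0.3,0.3,0.3], delta_pos=[[-43.4,-18.3,2],[-43.4,-18.3,2],[-43.4,-18.3,2],[-43.4,-18.3,2],[-43.4,-18.3,2],[-43.4,-18.3,2],[-43.4,-18.3,2],[-43.4,-18.3,2]], twist=[[0,0,1.03],[0,0,1.03],[0,0,1.03],[0,0,1.03],[0,0,1.03],[0,0,1.03],[0,0,1.03],[0,0,1.03]], squeeze=20)

```text
clock: 1.17
tool_pos: [0.4791, 0.3322, 0.1875]
tcp_rot: [180.0, -0.0, 99.1]
contact_force: [0.6, 0.1, 1.0]
gripper_width: 0.0614
grip_force: 0.0
```

```bash
cat > go.py <<'E'
import sys; from h import *
from scipy.spatial.transform import Rotation as Ro
np.set_printoptions(precision=4,suppress=True)
def go(x,y,z,yaw):
    o=observe(); R=Ro.from_euler('xyz',o["tcp_rot"],degrees=True)
    T=Ro.from_euler('xyz',[180,0,yaw],degrees=True)
    d=R.inv().apply(np.array([x,y,z])-o["tool_pos"])*100; w=(R.inv()*T).as_rotvec()
    print("t",o["clock"],"tcp",o["tool_pos"],o["tcp_rot"],"F",o["contact_force"],"w",o["gripper_width"],o["grip_force"])
    print("delta cm",d,"twist",w,"rows",max(np.linalg.norm(d)/4.17,np.linalg.norm(w)/.125))
if __name__=="__main__": go(*map(float,sys.argv[1:5]))
E
python3 go.py 0.5732 0.2345 0.12 97.7
```

```text
t 1.1667 tcp [0.4791 0.3322 0.1875] [179.9659  -0.0335  99.0549] F [0.5954 0.1264 0.9714] w 0.06140217963698354 0.0
delta cm [-11.1317   7.7526   6.7518] twist [ 0.0006 -0.0006  0.0236] rows 3.6337295066798405
```

Emit:
move_arm(hand=[0.3,0.3,0.3,0.3,0.3,0.3,0.3], delta_pos=[[-11.1,7.8,6.8],[-11.1,7.8,6.8],[-11.1,7.8,6.8],[-11.1,7.8,6.8],[-11.1,7.8,6.8],[-11.1,7.8,6.8],[-11.1,7.8,6.8]], twist=[[0,0,0.024],[0,0,0.024],[0,0,0.024],[0,0,0.024],[0,0,0.024],[0,0,0.024],[0,0,0.024]])

```text
clock: 1.75
tool_pos: [0.5726, 0.2379, 0.1194]
tcp_rot: [-180.0, -0.0, 98.1]
contact_force: [0.2, 0.1, 0.1]
gripper_width: 0.0619
grip_force: 0.0
```

```bash
python3 go.py 0.5732 0.2345 0.039 97.7
```

```text
t 1.75 tcp [0.5726 0.2379 0.1194] [-179.9876   -0.044    98.0543] F [0.2131 0.0673 0.1275] w 0.06187795104811988 0.0
delta cm [-0.3555  0.0113  8.0367] twist [-0.0002 -0.0008  0.0062] rows 1.929157023048875
```

Emit:
move_arm(hand=[0.3,0.3,0.3,0.3,0.3,0.3], delta_pos=[[-0.35,0,3],[-0.35,0,5.5],[-0.35,0,8],[-0.35,0,8],[-0.35,0,8],[-0.35,0,8]], twist=[[0,0,0.006],[0,0,0.006],[0,0,0.006],[0,0,0.006],[0,0,0.006],[0,0,0.006]])

```text
clock: 2.25
tool_pos: [0.574, 0.235, 0.041]
tcp_rot: [179.9, -0.1, 97.8]
contact_force: [1.2, -0.4, -0.1]
gripper_width: 0.0616
grip_force: 0.0
```

```bash
python3 go.py 0.5732 0.2345 0.039 97.7
```

```text
t 2.25 tcp [0.574 0.235 0.041] [179.8938  -0.0601  97.765 ] F [ 1.23   -0.4299 -0.0872] w 0.06164785724720733 0.0
delta cm [-0.0397 -0.0872  0.1965] twist [ 0.0019 -0.001   0.0011] rows 0.05242823063532156
```

Good; close, then lift.

Emit:
move_arm(hand=[1,1,1,1,1,1,1,1], delta_pos=[[0,0,0.1],[0,0,0.1],[0,0,0.1],[0,0,0.1],[0,0,0.1],[0,0,0.1],[0,0,0.1],[0,0,0.1]], twist=[[0,0,0],[0,0,0],[0,0,0],[0,0,0],[0,0,0],[0,0,0],[0,0,0],[0,0,0]], squeeze=20)

```text
clock: 2.92
tool_pos: [0.5732, 0.2338, 0.0393]
tcp_rot: [-180.0, -0.0, 97.7]
contact_force: [-0.8, -0.1, -0.0]
gripper_width: 0.0116
grip_force: 0.0
```

```bash
python3 go.py 0.5732 0.2345 0.17 97.7
```

```text
t 2.9167 tcp [0.5732 0.2338 0.0393] [-179.9897   -0.0487   97.6808] F [-0.8377 -0.1095 -0.0421] w 0.011636611730637878 0.0
delta cm [  0.08     0.0028 -13.0702] twist [-0.0002 -0.0008 -0.0003] rows 3.1343972220586744
```

The fingers closed to 12 mm with no grip force, so they missed the cell. I'll look before going on.

```bash
python3 - <<'E'
from h import *
np.set_printoptions(precision=4,suppress=True)
s=snapshot("scene"); t=snapshot("top"); W=cloud(s);np.savez("s2.npz",W=W)
for q in(s,t):
  for o in spot_in(q,"cell_a"): print(round(o["p"],2),np.array(o["at"]))
a=cv2.resize(s["frame"][200:440,260:560],None,fx=2,fy=2)
b=cv2.resize(t["frame"][180:320,150:250],None,fx=2,fy=2)
o=np.zeros((480,800,3),np.uint8);o[:,:600]=a;o[:280,600:]=b
cv2.imwrite("pics/miss.png",o[:,:,::-1])
E
```

```text
0.7 [0.4043 0.2165 0.0441]
0.65 [0.4813 0.2229 0.0448]
0.63 [0.5782 0.2437 0.0357]
0.59 [0.3968 0.1991 0.058 ]
0.56 [0.4688 0.2096 0.0615]
```

View pics/miss.png

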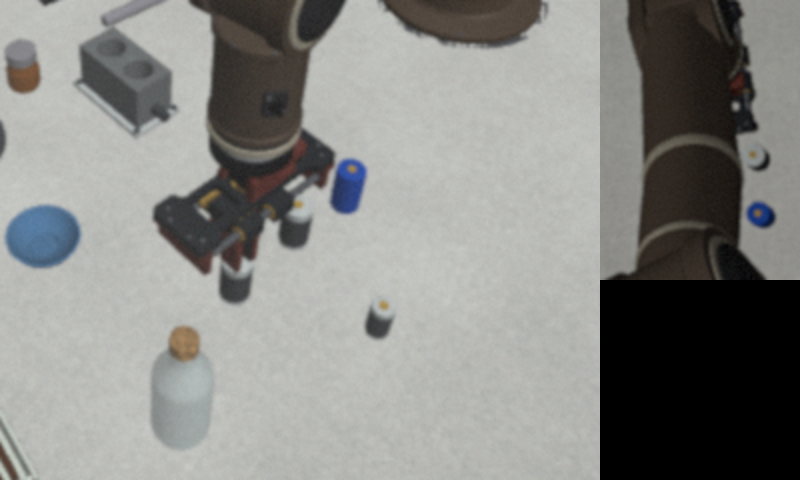

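The scene picture shows the fat cell standing at crop (237,280), just in front of the closed fingers, with the other cells unmoved. I'll fit its position.

```bash
python3 - <<'E'
from m import *
from scipy.optimize import least_squares
for f in("scene1.npz","s2.npz"):
    W=np.load(f)["W"]
    for n,p,r in(("A",(.58,.245),.04),("B",(.478,.212),.03)):
        P=fit(W,p,r,.008,.03)
        g=least_squares(lambda c:np.hypot(P[:,0]-c[0],P[:,1]-c[1])-.0165,[P[:,0].mean()-.01,P[:,1].mean()-.01],loss='soft_l1',f_scale=.002)
        print(f,n,len(P),g.x,g.cost,P.min(0),P.max(0))
    if f[0]=='s':
        P=fit(W,(.575,.235),.06,.03,.1); print(P[:,2].max(),len(P))
E
```

```text
scene1.npz A 100 [0.5737 0.2336] 2.4185174476444638e-05 [0.5618 0.223  0.008 ] [0.5914 0.2511 0.0293]
scene1.npz B 94 [0.4773 0.2122] 3.134456965466874e-05 [0.4682 0.2022 0.0081] [0.495  0.2301 0.03  ]
0.06440236272331476 304
s2.npz A 97 [0.5736 0.2336] 2.349197839464009e-05 [0.5632 0.2243 0.0081] [0.5904 0.2509 0.0298]
s2.npz B 100 [0.4772 0.2123] 3.305741053587541e-05 [0.4684 0.2023 0.0081] [0.4949 0.2304 0.03  ]
0.09944052719281235 349
```

```bash
python3 - <<'E'
from h import *
s=snapshot("scene")
a=cv2.resize(s["frame"][290:360,330:430],None,fx=8,fy=8,interpolation=cv2.INTER_CUBIC)
cv2.imwrite("pics/miss2.png",a[:,:,::-1])
E
```

```text
(no output)
```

View pics/miss2.png

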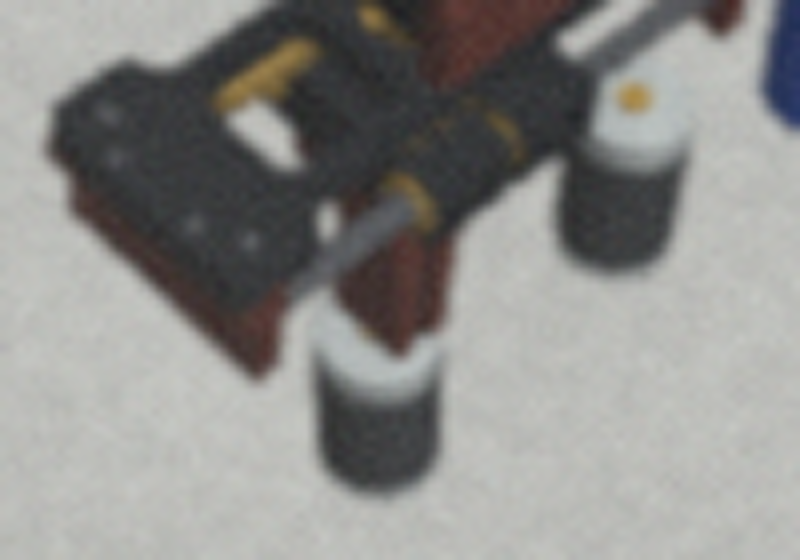

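The closed fingertips sit over the cell's white top face at crop (400,350), so they are at about z = 61 mm although the TCP reads 39 mm. I'll raise the arm and compare the real fingertip position with the reported one.

Emit:
move_arm(hand=[1,1,1,1,1,1], delta_pos=[[0,0,-4],[0,0,-8],[0,0,-8],[0,0,-8],[0,0,-8],[0,0,-8]], twist=[[0,0,0],[0,0,0],[0,0,0],[0,0,0],[0,0,0],[0,0,0]])

```text
clock: 3.67
tool_pos: [0.5726, 0.2332, 0.1169]
tcp_rot: [-179.9, 0.0, 97.7]
contact_force: [0.1, 0.9, 0.8]
gripper_width: 0.0005
grip_force: 0.0
```

```bash
python3 - <<'E'
from m import *
s=snapshot("scene"); W=cloud(s); o=observe(); print(o["tool_pos"],o["gripper_width"])
t=o["tool_pos"]
R=np.array(s["R"]);T=np.array(s["t"])
def px(X):
    c=R@X+T; x,y=c[:2]/c[2]; k=1+s["k1"]*(x*x+y*y); return np.array([s["fx"]*x*k+s["cx"],s["fy"]*y*k+s["cy"]])
for dz in(0,.02,.04): print(dz,px(t+[0,0,dz]))
P=fit(W,t[:2],.07,.075,.3)
h,e=np.histogram(P[:,2],bins=np.arange(.07,.26,.01));print(h)
for z in np.arange(.08,.2,.01):
    Q=P[(P[:,2]>z)&(P[:,2]<z+.01)]
    if len(Q): print(z,len(Q),Q.mean(0),Q.min(0)[:2],Q.max(0)[:2])
u,v=px(t).astype(int); a=s["frame"][v-50:v+40,u-60:u+60].copy(); a=cv2.resize(a,None,fx=6,fy=6,interpolation=cv2.INTER_CUBIC)
for dz in(0,.02,.04):
    q=((px(t+[0,0,dz])-[u-60,v-50])*6).astype(int); cv2.circle(a,tuple(int(i) for i in q),3,(255,255,0),-1)
cv2.imwrite("pics/tip.png",a[:,:,::-1])
E
```

```text
[0.5726 0.2332 0.1167] 0.00023253946018354915
0 [380.4513 311.2714]
0.02 [381.1787 304.8219]
0.04 [381.9292 298.1706]
[  0   0   0   0   0   0   5  46  53  42  43  29  13   0  12  98 298 297]
0.12999999999999998 5 [0.5732 0.2432 0.1388] [0.5642 0.242 ] [0.5799 0.2442]
0.13999999999999996 46 [0.5778 0.2382 0.1453] [0.5621 0.2241] [0.5837 0.2469]
0.14999999999999997 53 [0.5781 0.2377 0.1549] [0.5635 0.2238] [0.5848 0.2465]
0.15999999999999998 42 [0.5769 0.2407 0.1648] [0.5625 0.2255] [0.5841 0.2462]
0.16999999999999996 43 [0.5767 0.2423 0.1749] [0.5633 0.2307] [0.5848 0.2464]
0.17999999999999994 29 [0.5802 0.2413 0.185 ] [0.5617 0.2248] [0.5873 0.2466]
0.18999999999999995 13 [0.5849 0.2397 0.1934] [0.5813 0.2248] [0.5878 0.2466]
```

View pics/tip.png

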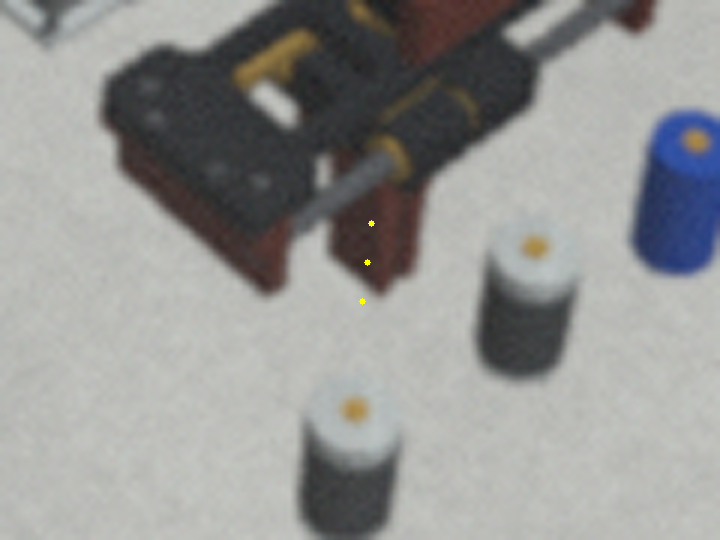

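The tip picture puts the real fingertips at about z = 0.138 while the TCP reads 0.117. So the tips end about 21 mm behind the reported TCP, and xy agrees. From here I add 21 mm: the TCP goes to 0.018 to grip 22 mm below the cell top.

Emit:
move_arm(hand=[0.3,0.3,0.3,0.3,0.3,0.3,0.3,0.3], delta_pos=[[0,0,0],[0,0,0],[0,0,0],[0,0,0],[0,0,0],[0,0,0],[0,0,0],[0,0,0]], twist=[[0,0,0],[0,0,0],[0,0,0],[0,0,0],[0,0,0],[0,0,0],[0,0,0],[0,0,0]])

```text
clock: 4.38
tool_pos: [0.5735, 0.2335, 0.1182]
tcp_rot: [180.0, -0.0, 97.7]
contact_force: [-0.1, -0.3, -0.7]
gripper_width: 0.0506
grip_force: 0.0
```

```bash
python3 go.py 0.5735 0.234 0.018 97.7
```

```text
t 4.3833 tcp [0.5735 0.2335 0.1182] [179.9967  -0.0023  97.6791] F [-0.1304 -0.2595 -0.6724] w 0.05056460145989712 0.0
delta cm [ 0.0476  0.0051 10.0223] twist [ 0.0001 -0.     -0.0004] rows 2.4034601541383283
```

Emit:
move_arm(hand=[0.3,0.3,0.3,0.3,0.3,0.3], delta_pos=[[0.05,0,3],[0.05,0,6],[0.05,0,8.5],[0.05,0,10],[0.05,0,10],[0.05,0,10]], twist=[[0,0,0],[0,0,0],[0,0,0],[0,0,0],[0,0,0],[0,0,0]])

```text
clock: 4.88
tool_pos: [0.5731, 0.2337, 0.0178]
tcp_rot: [-179.9, 0.0, 97.7]
contact_force: [0.2, -0.0, -0.7]
gripper_width: 0.0614
grip_force: 0.0
```

Emit:
move_arm(hand=[1,1,1,1,1,1,1,1], delta_pos=[[0,0,0],[0,0,0],[0,0,0],[0,0,0],[0,0,0],[0,0,0],[0,0,0],[0,0,0]], twist=[[0,0,0],[0,0,0],[0,0,0],[0,0,0],[0,0,0],[0,0,0],[0,0,0],[0,0,0]], squeeze=20)

```text
clock: 5.55
tool_pos: [0.5738, 0.2343, 0.0189]
tcp_rot: [180.0, -0.0, 97.7]
contact_force: [-1.3, -0.6, 6.2]
gripper_width: 0.0323
grip_force: 20.0
```

```bash
python3 go.py 0.5735 0.234 0.15 97.7
```

```text
t 5.55 tcp [0.5738 0.2343 0.0189] [179.952   -0.0314  97.6808] F [-1.2524 -0.6404  6.2107] w 0.032295174274248516 19.969598650932312
delta cm [ -0.0157  -0.019  -13.1079] twist [ 0.0008 -0.0005 -0.0003] rows 3.143375237761871
```

Emit:
move_arm(hand=[1,1,1,1,1,1], delta_pos=[[0,0,-3],[0,0,-6],[0,0,-9],[0,0,-12],[0,0,-13],[0,0,-13]], twist=[[0,0,0],[0,0,0],[0,0,0],[0,0,0],[0,0,0],[0,0,0]])

```text
clock: 6.05
tool_pos: [0.575, 0.2346, 0.1508]
tcp_rot: [179.7, -0.1, 97.7]
contact_force: [0.4, 0.6, -1.1]
gripper_width: 0.0321
grip_force: 19.9
```

```bash
python3 go.py 0.5180 -0.1013 0.15 97.7
```

```text
t 6.05 tcp [0.575  0.2346 0.1508] [179.7402  -0.1067  97.6733] F [ 0.3618  0.6273 -1.1003] w 0.03212880740794478 19.942152500152588
delta cm [-32.5293 -10.1297  -0.0225] twist [ 0.0045 -0.0019 -0.0005] rows 8.170265437807991
```

Emit:
move_arm(hand=[1,1,1,1,1,1,1,1], delta_pos=[[-3.5,-1.1,0],[-7.5,-2.3,0],[-11.5,-3.6,0],[-15.5,-4.8,0],[-19.5,-6.1,0],[-23.5,-7.3,0],[-27,-8.4,0],[-29.5,-9.2,0]], twist=[[0,0,0],[0,0,0],[0,0,0],[0,0,0],[0,0,0],[0,0,0],[0,0,0],[0,0,0]])

```text
clock: 6.72
tool_pos: [0.5193, -0.0746, 0.1463]
tcp_rot: [-179.8, 0.0, 97.5]
contact_force: [0.7, -0.5, -1.1]
gripper_width: 0.0324
grip_force: 19.9
```

```bash
python3 go.py 0.5180 -0.1013 0.12 97.7
```

```text
t 6.7167 tcp [ 0.5193 -0.0746  0.1463] [-179.8217    0.0475   97.5019] F [ 0.7004 -0.5346 -1.0976] w 0.03244588655144026 19.9425807595253
delta cm [-2.632  -0.4671  2.6357] twist [-0.0031  0.0008 -0.0035] rows 0.9002456239996331
```

Emit:
move_arm(hand=[1,1,1,1,1,1,1,1], delta_pos=[[-1.5,-0.3,0.6],[-2.6,-0.4,1.5],[-2.6,-0.4,2.2],[-2.6,-0.4,2.4],[-2.6,-0.4,2.4],[-2.6,-0.4,2.4],[-2.6,-0.4,2.4],[-2.6,-0.4,2.4]], twist=[[0,0,-0.003],[0,0,-0.003],[0,0,-0.003],[0,0,-0.003],[0,0,-0.003],[0,0,-0.003],[0,0,-0.003],[0,0,-0.003]])

```text
clock: 7.38
tool_pos: [0.5215, -0.0961, 0.1244]
tcp_rot: [180.0, -0.0, 97.9]
contact_force: [0.3, -0.1, -1.6]
gripper_width: 0.0325
grip_force: 19.9
```

```bash
python3 go.py 0.5180 -0.1013 0.12 97.7; python3 - <<'E'
from m import *
from scipy.optimize import least_squares
s=snapshot("scene"); W=cloud(s); o=observe(); print(o["tool_pos"])
P=fit(W,(.53,-.095),.03,.1,.125)
print(len(P),P.min(0),P.max(0))
g=least_squares(lambda c:np.hypot(P[:,0]-c[0],P[:,1]-c[1])-.0165,[.518,-.101],loss='soft_l1',f_scale=.002); print(g.x,g.cost)
P=fit(W,(.515,-.075),.085,.062,.078); print("box",len(P),P.mean(0),rect(P))
E
```

```text
t 7.3833 tcp [ 0.5215 -0.0961  0.1244] [179.9733  -0.0074  97.9261] F [ 0.3018 -0.1296 -1.5669] w 0.0324651434600642 19.9422687292099
delta cm [-0.4666 -0.4198  0.442 ] twist [ 0.0005 -0.0001  0.0039] rows 0.1840860306362538
[ 0.5215 -0.0963  0.1245]
79 [ 0.5105 -0.1012  0.1035] [ 0.539  -0.0792  0.1247]
[ 0.5213 -0.097 ] 4.382220933066691e-05
box 601 [ 0.5173 -0.0693  0.0684] (array([ 0.5156, -0.0754]), array([ 59.9406, 116.0844]), np.float32(99.61924))
```

Emit:
move_arm(hand=[1,1,1,1,1,1], delta_pos=[[-0.4,-0.36,0.8],[-0.4,-0.36,1.8],[-0.4,-0.36,2.4],[-0.4,-0.36,2.4],[-0.4,-0.36,2.4],[-0.4,-0.36,2.4]], twist=[[0,0,0.004],[0,0,0.004],[0,0,0.004],[0,0,0.004],[0,0,0.004],[0,0,0.004]])

```text
clock: 7.93
tool_pos: [0.5182, -0.1015, 0.1001]
tcp_rot: [-180.0, 0.0, 97.6]
contact_force: [-0.7, -0.4, -2.1]
gripper_width: 0.0323
grip_force: 19.9
```

```bash
python3 go.py 0.5185 -0.1008 0.07 97.7
```

```text
t 7.9333 tcp [ 0.5182 -0.1015  0.1001] [-179.9875    0.0019   97.6135] F [-0.687  -0.4267 -2.0502] w 0.03233284688814912 19.942184686660767
delta cm [0.0637 0.0391 3.0109] twist [-0.0002  0.     -0.0015] rows 0.7222671660682065
```

Emit:
move_arm(hand=[1,1,1,1,1,1,1,1], delta_pos=[[0.04,0.02,0.4],[0.04,0.02,0.8],[0.04,0.02,1.2],[0.04,0.02,1.6],[0.04,0.02,2.0],[0.04,0.02,2.4],[0.04,0.02,2.4],[0.04,0.02,2.4]], twist=[[0,0,0],[0,0,0],[0,0,0],[0,0,0],[0,0,0],[0,0,0],[0,0,0],[0,0,0]])

```text
clock: 8.6
tool_pos: [0.5181, -0.101, 0.0759]
tcp_rot: [-180.0, -0.0, 97.6]
contact_force: [-0.1, 1.1, -1.3]
gripper_width: 0.0329
grip_force: 19.9
```

```bash
python3 go.py 0.5185 -0.1008 0.052 97.7
```

```text
t 8.6 tcp [ 0.5181 -0.101   0.0759] [-179.9615   -0.0063   97.6137] F [-0.1218  1.1026 -1.2724] w 0.03290870450331478 19.942171275615692
delta cm [0.013  0.0468 2.3882] twist [-0.0007 -0.0001 -0.0015] rows 0.5728364964038007
```

Emit:
move_arm(hand=[1,1,1,1,1,1,1,1], delta_pos=[[0,0.01,0.4],[0,0.01,0.8],[0,0.01,1.2],[0,0.01,1.6],[0,0.01,2.0],[0,0.01,2.3],[0,0.01,2.3],[0,0.01,2.3]], twist=[[0,0,0],[0,0,0],[0,0,0],[0,0,0],[0,0,0],[0,0,0],[0,0,0],[0,0,0]])

```text
clock: 9.27
tool_pos: [0.5182, -0.101, 0.0529]
tcp_rot: [-180.0, -0.0, 97.6]
contact_force: [0.4, 1.3, -1.4]
gripper_width: 0.0329
grip_force: 19.9
```

```bash
python3 go.py 0.5185 -0.1008 0.052 97.7
```

```text
t 9.2667 tcp [ 0.5182 -0.101   0.0529] [-179.9671   -0.0056   97.614 ] F [ 0.4295  1.2679 -1.4192] w 0.03285312490345208 19.942177534103394
delta cm [0.0163 0.0313 0.0945] twist [-0.0006 -0.0001 -0.0015] rows 0.024193662041326787
```

Release and rise.

Emit:
move_arm(hand=[0.4,0.4,0.4,0.4,0.4,0.4,0.4,0.4], delta_pos=[[0,0,0],[0,0,0],[0,0,0],[0,0,0],[0,0,-3],[0,0,-6],[0,0,-9],[0,0,-9]], twist=[[0,0,0],[0,0,0],[0,0,0],[0,0,0],[0,0,0],[0,0,0],[0,0,0],[0,0,0]])

```text
clock: 9.93
tool_pos: [0.5216, -0.1018, 0.1485]
tcp_rot: [179.5, 0.1, 97.6]
contact_force: [2.0, -0.3, 0.2]
gripper_width: 0.0525
grip_force: 0.0
```

```bash
python3 - <<'E'
from m import *
from go import go
s=snapshot("scene"); W=cloud(s)
P=fit(W,(.518,-.101),.03,.074,.1); print("cell in box",len(P),P.mean(0),P[:,2].max(), np.median(P[:,2]))
go(.4773,.2130,.13,97.7)
E
```

```text
cell in box 99 [ 0.5198 -0.0997  0.0773] 0.08086076710956938 0.07738127008242991
t 9.9833 tcp [ 0.5206 -0.1013  0.1462] [179.6519   0.0397  97.6162] F [-0.0088 -0.0989 -0.3946] w 0.052586745171168105 0.0
delta cm [31.728  -0.1312  1.5958] twist [ 0.0061  0.0007 -0.0015] rows 7.618306265100837
```

Emit:
move_arm(hand=[0.3,0.3,0.3,0.3,0.3,0.3,0.3,0.3], delta_pos=[[4,0,0],[8,0,0],[12,0,0.5],[16,0,1],[20,-0.1,1.5],[24,-0.1,1.5],[28,-0.1,1.5],[31,-0.1,1.5]], twist=[[0,0,0],[0,0,0],[0,0,0],[0,0,0],[0,0,0],[0,0,0],[0,0,0],[0,0,0]])

```text
clock: 10.65
tool_pos: [0.4746, 0.2096, 0.1272]
tcp_rot: [-179.9, -0.0, 97.8]
contact_force: [1.1, 0.7, 0.3]
gripper_width: 0.0613
grip_force: 0.0
```

Emit:
move_arm(hand=[0.3,0.3,0.3], delta_pos=[[0.6,0,0],[0.6,0,0],[0.6,0,0]], twist=[[0,0,0],[0,0,0],[0,0,0]])

```text
clock: 10.9
tool_pos: [0.4752, 0.2112, 0.1275]
tcp_rot: [-179.9, 0.1, 97.6]
contact_force: [0.4, -0.7, 0.1]
gripper_width: 0.0611
grip_force: 0.0
```

```bash
python3 go.py .4773 .2130 .018 97.7
```

```text
t 10.9 tcp [0.4752 0.2112 0.1275] [-179.9384    0.0624   97.6353] F [ 0.4244 -0.7474  0.1108] w 0.061067742342427206 0.0
delta cm [ 0.1652  0.2443 10.9454] twist [-0.0011  0.0011 -0.0011] rows 2.625739553449872
```

Emit:
move_arm(hand=[0.3,0.3,0.3,0.3,0.3,0.3], delta_pos=[[0.16,0.22,3],[0.16,0.22,6],[0.16,0.22,9],[0.16,0.22,10.9],[0.16,0.22,10.9],[0.16,0.22,10.9]], twist=[[0,0,0],[0,0,0],[0,0,0],[0,0,0],[0,0,0],[0,0,0]])

```text
clock: 11.4
tool_pos: [0.4774, 0.2115, 0.0187]
tcp_rot: [-179.9, 0.1, 97.5]
contact_force: [0.6, -0.3, 0.9]
gripper_width: 0.0616
grip_force: 0.0
```

Emit:
move_arm(hand=[1,1,1,1,1,1,1,1], delta_pos=[[0,0,0],[0,0,0],[0,0,0],[0,0,0],[0,0,0],[0,0,0],[0,0,0],[0,0,0]], twist=[[0,0,0],[0,0,0],[0,0,0],[0,0,0],[0,0,0],[0,0,0],[0,0,0],[0,0,0]], squeeze=20)

```text
clock: 12.07
tool_pos: [0.4778, 0.2143, 0.0199]
tcp_rot: [180.0, -0.0, 97.6]
contact_force: [-1.6, -0.9, 6.3]
gripper_width: 0.0326
grip_force: 20.0
```

Emit:
move_arm(hand=[1,1,1,1,1,1,1], delta_pos=[[0,0,-3],[0,0,-6],[0,0,-9],[0,0,-12],[0,0,-13],[0,0,-13],[0,0,-13]], twist=[[0,0,0],[0,0,0],[0,0,0],[0,0,0],[0,0,0],[0,0,0],[0,0,0]])

```text
clock: 12.65
tool_pos: [0.4771, 0.2141, 0.1486]
tcp_rot: [-180.0, -0.0, 97.6]
contact_force: [-0.6, -0.5, -1.7]
gripper_width: 0.033
grip_force: 19.9
```

```bash
python3 go.py .5115 -.0494 .14 97.7
```

```text
t 12.65 tcp [0.4771 0.2141 0.1486] [-179.9958   -0.0158   97.6445] F [-0.5529 -0.5343 -1.749 ] w 0.03303408192437333 19.924535751342773
delta cm [-26.5714  -0.0963   0.8546] twist [-0.0001 -0.0003 -0.001 ] rows 6.375386301965761
```

Emit:
move_arm(hand=[1,1,1,1,1,1,1,1], delta_pos=[[-3.5,0,0],[-7.5,0,0],[-11.5,0,0],[-15.5,0,0],[-19.5,-0.1,0],[-23,-0.1,0.5],[-25.5,-0.1,0.8],[-26.5,-0.1,0.8]], twist=[[0,0,0],[0,0,0],[0,0,0],[0,0,0],[0,0,0],[0,0,0],[0,0,0],[0,0,0]])

```text
clock: 13.32
tool_pos: [0.5098, -0.0534, 0.1386]
tcp_rot: [-179.8, 0.1, 97.3]
contact_force: [0.4, -0.3, -1.2]
gripper_width: 0.0326
grip_force: 19.9
```

Emit:
move_arm(hand=[1,1,1,1,1], delta_pos=[[0,0,0.5],[0,0,1],[0,0,1.5],[0,0,1.5],[0,0,1.5]], twist=[[0,0,0],[0,0,0],[0,0,0],[0,0,0],[0,0,0]])

```text
clock: 13.73
tool_pos: [0.5112, -0.0471, 0.1255]
tcp_rot: [-179.9, -0.0, 97.8]
contact_force: [-0.5, 0.2, -0.5]
gripper_width: 0.0327
grip_force: 19.9
```

```bash
python3 - <<'E'
from m import *
from go import go
from scipy.optimize import least_squares
s=snapshot("scene"); W=cloud(s); o=observe(); t=o["tool_pos"]
for z0,z1 in((.1,.125),(.1,.14)):
    P=fit(W,t[:2]+[.01,.01],.03,t[2]-.02,t[2]+.003)
    g=least_squares(lambda c:np.hypot(P[:,0]-c[0],P[:,1]-c[1])-.0165,t[:2],loss='soft_l1',f_scale=.002); print(t,len(P),"cell",g.x,g.cost)
bl=np.array([.5149-.0034,-.0757+.0258]); q=t[:2]+bl-g.x; print("tcp target",q)
go(*q,.1,97.7)
E
```

```text
[ 0.5115 -0.0474  0.1259] 96 cell [ 0.511  -0.0486] 5.4116724167757235e-05
[ 0.5115 -0.0474  0.1259] 96 cell [ 0.511  -0.0486] 5.4116724167757235e-05
tcp target [ 0.512  -0.0487]
t 13.7833 tcp [ 0.5115 -0.0474  0.1259] [-179.9667   -0.0184   97.7417] F [-0.3018 -1.013  -1.4883] w 0.0326344190756192 19.92409497499466
delta cm [-0.1359  0.0367  2.5905] twist [-0.0006 -0.0003  0.0007] rows 0.6221313582998653
```

Emit:
move_arm(hand=[1,1,1,1,1,1,1,1], delta_pos=[[-0.13,0.03,0.5],[-0.13,0.03,1.2],[-0.13,0.03,1.8],[-0.13,0.03,2.4],[-0.13,0.03,2.6],[-0.13,0.03,2.6],[-0.13,0.03,2.6],[-0.13,0.03,2.6]], twist=[[0,0,0],[0,0,0],[0,0,0],[0,0,0],[0,0,0],[0,0,0],[0,0,0],[0,0,0]])

```text
clock: 14.45
tool_pos: [0.5123, -0.0501, 0.1003]
tcp_rot: [180.0, 0.0, 97.6]
contact_force: [-1.1, 0.3, -1.2]
gripper_width: 0.0327
grip_force: 19.9
```

```bash
python3 go.py .512 -.0487 .077 97.7
```

```text
t 14.45 tcp [ 0.5123 -0.0501  0.1003] [179.9838   0.0014  97.6102] F [-1.0619  0.2519 -1.1943] w 0.0327399566448898 19.924081563949585
delta cm [ 0.1464 -0.0087  2.3341] twist [ 0.0003  0.     -0.0016] rows 0.5608459432791781
```

Emit:
move_arm(hand=[1,1,1,1,1,1,1,1], delta_pos=[[0.12,-0.01,0.3],[0.12,-0.01,0.7],[0.12,-0.01,1.1],[0.12,-0.01,1.5],[0.12,-0.01,1.9],[0.12,-0.01,2.3],[0.12,-0.01,2.3],[0.12,-0.01,2.3]], twist=[[0,0,0],[0,0,0],[0,0,0],[0,0,0],[0,0,0],[0,0,0],[0,0,0],[0,0,0]])

```text
clock: 15.12
tool_pos: [0.5116, -0.049, 0.0769]
tcp_rot: [-180.0, 0.0, 97.6]
contact_force: [0.9, 0.3, -1.1]
gripper_width: 0.0324
grip_force: 19.9
```

```bash
python3 go.py .512 -.0487 .053 97.7
```

```text
t 15.1167 tcp [ 0.5116 -0.049   0.0769] [-179.9614    0.0007   97.6132] F [ 0.9044  0.277  -1.1326] w 0.03238331119577904 19.92406278848648
delta cm [0.02   0.0417 2.3873] twist [-0.0007  0.     -0.0015] rows 0.5726001455308757
```

Emit:
move_arm(hand=[1,1,1,1,1,1,1,1], delta_pos=[[0,0.02,0.4],[0,0.02,0.8],[0,0.02,1.2],[0,0.02,1.6],[0,0.02,2.0],[0,0.02,2.35],[0,0.02,2.35],[0,0.02,2.35]], twist=[[0,0,0],[0,0,0],[0,0,0],[0,0,0],[0,0,0],[0,0,0],[0,0,0],[0,0,0]])

```text
clock: 15.78
tool_pos: [0.5119, -0.0489, 0.0534]
tcp_rot: [-180.0, -0.0, 97.6]
contact_force: [-0.6, 0.5, -1.4]
gripper_width: 0.0326
grip_force: 19.9
```

Emit:
move_arm(hand=[0.4,0.4,0.4,0.4,0.4,0.4,0.4,0.4], delta_pos=[[0,0,0],[0,0,0],[0,0,0],[0,0,0],[0,0,-3],[0,0,-6],[0,0,-9],[0,0,-9]], twist=[[0,0,0],[0,0,0],[0,0,0],[0,0,0],[0,0,0],[0,0,0],[0,0,0],[0,0,0]])

```text
clock: 16.45
tool_pos: [0.5153, -0.0494, 0.1489]
tcp_rot: [179.5, 0.0, 97.6]
contact_force: [0.2, -1.7, 1.1]
gripper_width: 0.0527
grip_force: 0.0
```

```bash
python3 - <<'E'
from m import *
from go import go
s=snapshot("scene"); W=cloud(s)
for c in((.518,-.101),(.5115,-.05)):
    P=fit(W,c,.018,.074,.1); print("cell in box",len(P),P.mean(0),np.median(P[:,2]))
go(.4885,-.350,.13,92.4)
E
```

```text
cell in box 94 [ 0.5195 -0.1001  0.0772] 0.07714006821330993
cell in box 100 [ 0.5133 -0.0487  0.0771] 0.07708186329920078
t 16.5 tcp [ 0.5142 -0.0489  0.1466] [179.6507   0.      97.6179] F [-0.5097 -0.2991 -0.5669] w 0.05238664388772144 0.0
delta cm [-29.4996  -6.5481   1.6243] twist [ 0.0061 -0.0003  0.0911] rows 7.256895964039523
```

Both cells are in and at equal height. Next is the cap.

Emit:
move_arm(hand=[0.4,0.4,0.4,0.4,0.4,0.4,0.4,0.4], delta_pos=[[-3.5,-0.8,0],[-7.5,-1.7,0],[-11.5,-2.6,0],[-15.5,-3.4,0],[-19.5,-4.3,0.5],[-23.5,-5.2,1],[-27,-6,1.5],[-29.3,-6.5,1.6]], twist=[[0,0,0],[0,0,0.02],[0,0,0.04],[0,0,0.06],[0,0,0.08],[0,0,0.091],[0,0,0.091],[0,0,0.091]])

```text
clock: 17.17
tool_pos: [0.4842, -0.3516, 0.1259]
tcp_rot: [-179.9, 0.0, 92.2]
contact_force: [0.4, -0.8, 0.1]
gripper_width: 0.0527
grip_force: 0.0
```

Emit:
move_arm(hand=[0.4,0.4,0.4,0.4,0.4], delta_pos=[[-0.2,0,2],[-0.2,0,5],[-0.2,0,6],[-0.2,0,6],[-0.2,0,6]], twist=[[0,0,0],[0,0,0],[0,0,0],[0,0,0],[0,0,0]])

```text
clock: 17.58
tool_pos: [0.4862, -0.3493, 0.0672]
tcp_rot: [-179.9, -0.1, 92.4]
contact_force: [0.9, 0.4, 0.4]
gripper_width: 0.0529
grip_force: 0.0
```

```bash
python3 - <<'E'
from m import *
from go import go
W=np.load("scene1.npz")["W"]
s=snapshot("scene"); V=cloud(s)
P=fit(V,(.49,-.35),.075,.004,.014); print("plate now",len(P),P.mean(0),rect(P))
for W in(np.load("top1.npz")["W"],np.load("scene1.npz")["W"]):
    P=fit(W,(.488,-.35),.068,.004,.014); print("plate",len(P),P.mean(0),np.median(P[:,2]),rect(P))
go(.4885,-.350,-.010,92.4)
E
```

```text
plate now 299 [ 0.494  -0.3409  0.0075] (array([ 0.5015, -0.3505]), array([ 82.2233, 118.9068]), np.float32(90.90667))
plate 658 [ 0.487 -0.351  0.008] 0.007607875272939824 (array([ 0.4894, -0.3508]), array([131.2243, 131.9652]), np.float32(141.58246))
plate 302 [ 0.4944 -0.3415  0.0074] 0.00723420825235756 (array([ 0.5061, -0.3519]), array([ 90.6593, 114.8129]), np.float32(90.66953))
t 17.6333 tcp [ 0.4869 -0.3498  0.0682] [179.9956   0.0096  92.4345] F [-0.8818 -0.2577  0.3497] w 0.05269482938974135 0.0
delta cm [-0.0247  0.1617  7.8227] twist [0.0001 0.0002 0.0006] rows 1.8763615086200731
```

Emit:
move_arm(hand=[0.62,0.62,0.62,0.62,0.62,0.62,0.62,0.62], delta_pos=[[0,0.15,1],[0,0.15,2],[0,0.15,4],[0,0.15,6],[0,0.15,7],[0,0.15,7.4],[0,0.15,7.6],[0,0.15,7.6]], twist=[[0,0,0],[0,0,0],[0,0,0],[0,0,0],[0,0,0],[0,0,0],[0,0,0],[0,0,0]])

```text
clock: 18.3
tool_pos: [0.4882, -0.35, -0.0082]
tcp_rot: [180.0, 0.0, 92.4]
contact_force: [0.5, 0.1, -0.1]
gripper_width: 0.0335
grip_force: 0.0
```

Emit:
move_arm(hand=[1,1,1,1,1,1], delta_pos=[[0,0,0],[0,0,0],[0,0,0],[0,0,0],[0,0,0],[0,0,0]], twist=[[0,0,0],[0,0,0],[0,0,0],[0,0,0],[0,0,0],[0,0,0]], squeeze=35)

```text
clock: 18.8
tool_pos: [0.4884, -0.3501, -0.0076]
tcp_rot: [179.9, 0.0, 92.4]
contact_force: [-0.6, 1.4, 6.3]
gripper_width: 0.0134
grip_force: 34.9
```

```bash
python3 go.py .4885 -.350 .12 92.4
```

```text
t 18.8 tcp [ 0.4884 -0.3501 -0.0076] [179.9471   0.023   92.4079] F [-0.5913  1.4372  6.3097] w 0.013399461741408627 34.89921033382416
delta cm [  0.0048   0.0203 -12.7588] twist [0.0009 0.0004 0.0001] rows 3.059660869185242
```

Emit:
move_arm(hand=[1,1,1,1,1,1,1,1], delta_pos=[[0,0,-2],[0,0,-5],[0,0,-8],[0,0,-11],[0,0,-13.5],[0,0,-13.5],[0,0,-13.5],[0,0,-13.5]], twist=[[0,0,0],[0,0,0],[0,0,0],[0,0,0],[0,0,0],[0,0,0],[0,0,0],[0,0,0]])

```text
clock: 19.47
tool_pos: [0.4877, -0.3491, 0.1258]
tcp_rot: [-180.0, -0.1, 92.4]
contact_force: [-1.0, -0.4, -2.2]
gripper_width: 0.0139
grip_force: 34.9
```

```bash
python3 go.py .515 -.0757 .12 97.6
```

```text
t 19.4667 tcp [ 0.4877 -0.3491  0.1258] [-179.9535   -0.0566   92.4246] F [-0.9537 -0.4215 -2.1648] w 0.01389942951022214 34.892022013664246
delta cm [27.201  3.888  0.601] twist [-0.0008 -0.001  -0.0903] rows 6.590897792153475
```

Emit:
move_arm(hand=[1,1,1,1,1,1,1,1], delta_pos=[[3,0.4,0],[7,1,0],[11,1.6,0],[15,2.1,0],[19,2.7,0],[23,3.3,0],[26,3.7,0],[27.2,3.9,0]], twist=[[0,0,-0.01],[0,0,-0.02],[0,0,-0.04],[0,0,-0.06],[0,0,-0.08],[0,0,-0.09],[0,0,-0.09],[0,0,-0.09]])

```text
clock: 20.13
tool_pos: [0.5146, -0.0706, 0.1247]
tcp_rot: [-179.8, -0.1, 97.9]
contact_force: [0.7, 0.4, -1.3]
gripper_width: 0.0136
grip_force: 34.9
```

Emit:
move_arm(hand=[1,1,1,1,1], delta_pos=[[0,0,0.6],[0,0,0.6],[0,0,0.6],[0,0,0.6],[0,0,0.6]], twist=[[0,0,0],[0,0,0],[0,0,0],[0,0,0],[0,0,0]])

```text
clock: 20.55
tool_pos: [0.5152, -0.078, 0.1205]
tcp_rot: [-180.0, 0.0, 97.4]
contact_force: [-0.1, 0.7, -0.7]
gripper_width: 0.0137
grip_force: 34.9
```

```bash
python3 - <<'E'
from m import *
from go import go
go(.515,-.0757,.09,97.6)
s=snapshot("scene"); a=cv2.resize(s["frame"][200:280,280:380],None,fx=7,fy=7,interpolation=cv2.INTER_CUBIC); cv2.imwrite("pics/cap.png",a[:,:,::-1])
E
```

```text
t 20.55 tcp [ 0.5152 -0.078   0.1205] [-179.9677    0.024    97.42  ] F [-0.0845  0.6523 -0.7191] w 0.013725660883475502 34.89193797111511
delta cm [0.2348 0.0079 3.0475] twist [-0.0006  0.0004 -0.0031] rows 0.7329796464643646
```

View pics/cap.png

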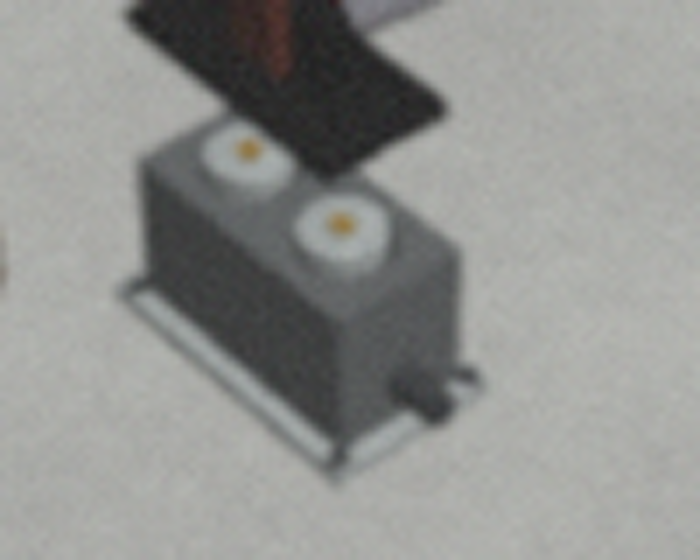

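Both cells stand nub up in their bores at crop (248,150) and (342,225), with the cap held level and parallel above the box.

Emit:
move_arm(hand=[1,1,1,1,1,1,1,1], delta_pos=[[0.2,0,1],[0.2,0,2],[0.2,0,3],[0.2,0,3.7],[0.2,0,4.1],[0.2,0,4.1],[0.2,0,4.1],[0.2,0,4.1]], twist=[[0,0,-0.003],[0,0,-0.003],[0,0,-0.003],[0,0,-0.003],[0,0,-0.003],[0,0,-0.003],[0,0,-0.003],[0,0,-0.003]])

```text
clock: 21.27
tool_pos: [0.5156, -0.0745, 0.0799]
tcp_rot: [180.0, 0.0, 97.7]
contact_force: [0.5, -0.8, -1.7]
gripper_width: 0.0141
grip_force: 34.9
```

```bash
python3 - <<'E'
from m import *
from go import go
go(.515,-.0757,.0715,97.6)
s=snapshot("scene"); W=cloud(s)
# visible front (+x side, +y end) edges: compare dark cap plate edge with box edges
t=observe()["tool_pos"]; zb=t[2]+.0076
P=fit(W,(.515,-.0757),.075,zb+.003,zb+.012); print("plate top pts",len(P),P.mean(0))
def edges(P,yaw=97.6):
    c,sn=np.cos(np.radians(yaw-90)),np.sin(np.radians(yaw-90)); d=P[:,:2]-[.515,-.0757]
    x=d@[c,sn]; y=d@[-sn,c]; return np.percentile(x,[1,3,97,99]),np.percentile(y,[1,3,97,99])
print(edges(P)); 
B=fit(np.load("scene1.npz")["W"],(.515,-.0757),.085,.066,.075); print("box",edges(B))
L=fit(W,(.515,-.0757),.085,.03,.06); print("box walls now",edges(L))
E
```

```text
t 21.2667 tcp [ 0.5156 -0.0745  0.0799] [179.977    0.0057  97.7339] F [ 0.5204 -0.8325 -1.7108] w 0.014070826628992335 34.89200949668884
delta cm [-0.1087 -0.0753  0.843 ] twist [0.0004 0.0001 0.0023] rows 0.20462482418026165
plate top pts 457 [ 0.5229 -0.0631  0.0949]
(array([-0.0248, -0.0225,  0.0291,  0.0296]), array([-0.0546, -0.0509,  0.0528,  0.0535]))
box (array([-0.0278, -0.0268,  0.0283,  0.0289]), array([-0.0559, -0.0538,  0.0558,  0.0565]))
box walls now (array([-0.0275, -0.0249,  0.0295,  0.0299]), array([-0.0533, -0.0493,  0.0682,  0.0747]))
```

Emit:
move_arm(hand=[1,1,1,1,1,1,1,1], delta_pos=[[0,-0.09,0.1],[0,-0.09,0.3],[0,-0.09,0.5],[0,-0.09,0.7],[0,-0.09,0.9],[0,-0.09,1.1],[0,-0.09,1.3],[0,-0.09,1.3]], twist=[[0,0,0.002],[0,0,0.002],[0,0,0.002],[0,0,0.002],[0,0,0.002],[0,0,0.002],[0,0,0.002],[0,0,0.002]], squeeze=45)

```text
clock: 21.98
tool_pos: [0.5145, -0.0745, 0.0666]
tcp_rot: [180.0, -0.0, 97.6]
contact_force: [-1.5, -0.1, 4.6]
gripper_width: 0.0136
grip_force: 44.9
```

```bash
python3 go.py .515 -.0757 .0624 97.6
```

```text
t 21.9833 tcp [ 0.5145 -0.0745  0.0666] [179.9929  -0.0071  97.6227] F [-1.4964 -0.1468  4.5556] w 0.013588972323892359 44.891987442970276
delta cm [-0.1256  0.0288  0.4219] twist [ 0.0001 -0.0001  0.0004] rows 0.10579375555558189
```

Emit:
move_arm(hand=[1,1,1,1,1,1,1,1], delta_pos=[[-0.05,0,0.1],[-0.05,0,0.2],[-0.05,0,0.3],[-0.05,0,0.4],[-0.05,0,0.4],[-0.05,0,0.4],[-0.05,0,0.4],[-0.05,0,0.4]], twist=[[0,0,0],[0,0,0],[0,0,0],[0,0,0],[0,0,0],[0,0,0],[0,0,0],[0,0,0]])

```text
clock: 22.65
tool_pos: [0.5149, -0.0749, 0.0632]
tcp_rot: [179.9, -0.0, 97.6]
contact_force: [-1.1, 1.1, 6.2]
gripper_width: 0.0136
grip_force: 44.9
```

```bash
python3 go.py .515 -.0757 .0624 97.6
```

```text
t 22.65 tcp [ 0.5149 -0.0749  0.0632] [179.9496  -0.0194  97.6266] F [-1.0719  1.0959  6.2295] w 0.013579060123507812 44.89223599433899
delta cm [-0.0852 -0.0036  0.0773] twist [ 0.0009 -0.0003  0.0005] rows 0.02760312672148146
```

Emit:
move_arm(hand=[1,1,1,1,1,1,1,1], delta_pos=[[0,0,0.1],[0,0,0.2],[0,0,0.3],[0,0,0.35],[0,0,0.35],[0,0,0.35],[0,0,0.35],[0,0,0.35]], twist=[[0,0,0],[0,0,0],[0,0,0],[0,0,0],[0,0,0],[0,0,0],[0,0,0],[0,0,0]])

```text
clock: 23.32
tool_pos: [0.515, -0.0749, 0.0623]
tcp_rot: [179.9, -0.1, 97.6]
contact_force: [-11.7, 3.0, 40.1]
gripper_width: 0.014
grip_force: 45.0
```

```bash
python3 go.py .515 -.0757 .0624 97.6
```

```text
t 23.3167 tcp [ 0.515  -0.0749  0.0623] [179.887   -0.1029  97.6022] F [-11.6939   2.9905  40.0562] w 0.014031264024184193 44.96591806411743
delta cm [-0.0803 -0.0154 -0.0131] twist [ 0.002  -0.0018  0.    ] rows 0.021342764467281058
```

It reached the hard stop at z = 0.0623, as predicted, but 40 N is more than needed. Easing off.

Emit:
move_arm(hand=[1,1,1,1,1], delta_pos=[[0,0,-0.05],[0,0,-0.1],[0,0,-0.13],[0,0,-0.13],[0,0,-0.13]], twist=[[0,0,0],[0,0,0],[0,0,0],[0,0,0],[0,0,0]])

```text
clock: 23.73
tool_pos: [0.5151, -0.0749, 0.0623]
tcp_rot: [179.9, -0.1, 97.6]
contact_force: [-6.5, 1.5, 22.6]
gripper_width: 0.0137
grip_force: 44.9
```

```bash
python3 - <<'E'
from m import *
from go import go
go(.515,-.0757,.0624,97.6)
s=snapshot("scene"); W=cloud(s)
P=fit(W,(.515,-.0757),.075,.07,.088); 
A=np.c_[P[:,:2]-[.515,-.0757],np.ones(len(P))]; Q=P[:,2]>.074; print("plate plane",np.linalg.lstsq(A[Q],P[Q,2],rcond=None)[0],np.median(P[Q,2]))
a=cv2.resize(s["frame"][200:280,280:380],None,fx=7,fy=7,interpolation=cv2.INTER_CUBIC); cv2.imwrite("pics/home.png",a[:,:,::-1])
E
```

```text
t 23.7333 tcp [ 0.5151 -0.0749  0.0623] [179.9045  -0.0578  97.6086] F [-6.533   1.5325 22.6263] w 0.013748605997829235 44.94964420795441
delta cm [-0.0786 -0.0203 -0.0068] twist [ 0.0017 -0.001   0.0001] rows 0.019526528990346216
plate plane [-0.0028  0.0005  0.0778] 0.07755128419809998
```

View pics/home.png

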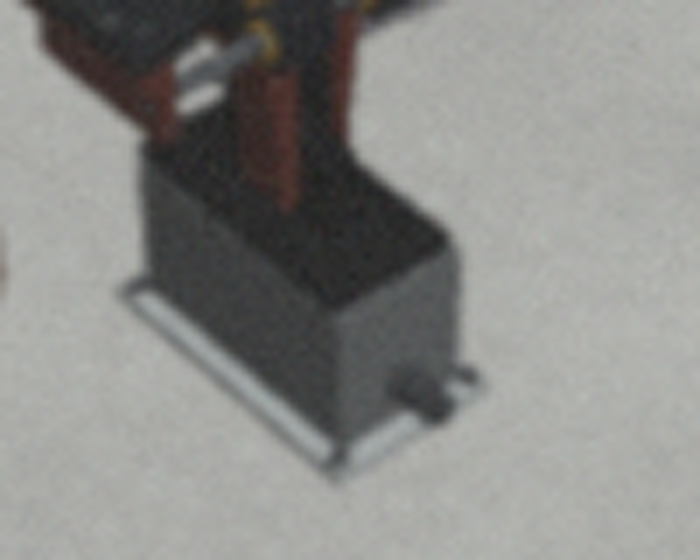

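The picture shows the cap lying square and flush on the box rim with no gap. Its top is level at about 78 mm and it is held with 22.6 N.

```bash
python3 -c "
from cell import *
print(sign_off())"
```

```text
the job is handed in; nothing more can be done
None
```

The job is handed in: both fat cells are in the bores nub up, and the cap is square and home on the rim, held with about 23 N after a brief 40 N peak (limit 60 N) while pressing, at about 24 s of the 69 s allowed.

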